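# Snap two sampling probes into the clip rack

### The job

Put the two loose sampling probes away in the sloping clip rack: press each one sideways, square to the slope, into the pair of spring clips of its own colour (blue grip in the blue clips, orange grip in the orange clips), with the grip centred between the two clips, until both clips have snapped and the rod sits fully home. Let go of them, and leave the brown dropper bottle, the petri dish and the grey rock nearby where they stand.

Things in the scene. Friction and masses are not known exactly. Their poses are not given: they have to be found in the camera images.
- probe_blue: Blue sampling probe, about 60 g: aluminium rod 14 mm thick, 138 mm long, a square blue grip sleeve (18x18 mm, 50 mm long, black ribs) round its middle, a thin 26 mm steel needle at +y, a cap in blue at -y. Lies on a flat of its sleeve, rod axis 9 mm above the bench. y along the rod, z up. Origin: middle of the sleeve's lower flat. Grip it by the sleeve.
- probe_orange: Orange sampling probe, about 60 g: aluminium rod 14 mm thick, 138 mm long, a square orange grip sleeve (18x18 mm, 50 mm long, black ribs) round its middle, a thin 26 mm steel needle at +y, a cap in orange at -y. Lies on a flat of its sleeve, rod axis 9 mm above the bench. y along the rod, z up. Origin: middle of the sleeve's lower flat. Grip it by the sleeve.
- mid_blue (a point): centre of the blue probe: on the rod axis, at the middle of its sleeve; axes as probe_blue
- mid_orange (a point): centre of the orange probe: on the rod axis, at the middle of its sleeve; axes as probe_orange
- rack: clip rack, fixed to the bench: grey base plate 210 x 126 mm, 8 mm thick, carrying a deck that slopes up at 35 degrees; its low edge faces front left, its high edge the microscope. Origin: middle of the base's underside; x points to the high edge, y to the left along the clipped rods, z up.
- deck: sloping part of the rack: two aluminium rails, 24 mm wide, 12 mm thick, 70 mm of open air between them for fingertips (base plate 60 mm or more below the seats). Origin: lower front edge, middle, rails' underside. x up the slope, y left across the rails, z square out of the deck: 35 degrees from vertical, leaning towards the low edge. Seats lie at z 40 mm; x: blue 40, orange 105 mm.
- shield_edge (a point): middle of the free edge of the clear dust shield, a fixed plate 126 mm wide standing square on the deck (deck x 238 mm) and 130 mm high, at the back. It overhangs the slope: an upright hand over the orange clips can run into it, so come in along the deck's z. Between it and the orange clips (deck x 170 mm) a grey-gripped probe is clipped in for good.
- slot_blue (a point): seat of the blue clips (the lower pair): where the centre of a rod that is fully home lies. Axes as deck: x up the slope, y along a seated rod, z square out of the deck. Press in along -z. One clip, 10 mm wide along y, 45 mm either side of this point; the sleeve belongs between them (15 mm to spare each side). Needle may point either way.
- slot_orange (a point): seat of the orange clips (65 mm above the blue): where the centre of a rod that is fully home lies. Axes as deck: x up the slope, y along a seated rod, z square out of the deck. Press in along -z. One clip, 10 mm wide along y, 45 mm either side of this point; the sleeve belongs between them (15 mm to spare each side). Needle may point either way.
- clip_blue (a point): middle of the blue clip on the left (+y) rail, on a seated rod's axis; its twin is 90 mm to -y. A stop 7 mm below, two sprung jaws: beads 6.5 mm above leave a 9 mm mouth for the 14 mm rod; flared lips, 14 mm above, catch a rod 4 mm off in x. A rod meets the beads 12 mm above the seat; both clips together take 6 to 15 N; over the last 4 mm the jaws snap it home and hold it.
- clip_orange (a point): middle of the orange clip on the left (+y) rail, on a seated rod's axis; its twin is 90 mm to -y. A stop 7 mm below, two sprung jaws: beads 6.5 mm above leave a 9 mm mouth for the 14 mm rod; flared lips, 14 mm above, catch a rod 4 mm off in x. A rod meets the beads 12 mm above the seat; both clips together take 6 to 15 N; over the last 4 mm the jaws snap it home and hold it.
- dropper_bottle: brown dropper bottle with black top, 33 mm wide, 102 mm tall, standing beyond the rack, seen from the robot; origin at the middle of its foot. Leave alone.
- dish: lidded clear petri dish, 63 mm across, 15 mm high, to the left of the rack; origin at the middle of its foot. Leave alone.
- rock: grey-brown rock, 63 x 74 x 44 mm, to the left of the rack; origin at the middle of its underside. Leave alone.

How it is judged:
On the way, in this order (a step that is already met when the one before it is completed fails the run):
1. one of the probes is snapped fully home in the clips of its colour (((x of mid_blue in the frame of slot_blue between -0.004 and 0.004 m and z of mid_blue in the frame of slot_blue between -0.004 and 0.004 m and y of mid_blue in the frame of slot_blue between -0.012 and 0.012 m and angle between the y axis of probe_blue and the y axis of slot_blue, either way round below 0.07 rad) or (x of mid_orange in the frame of slot_orange between -0.004 and 0.004 m and z of mid_orange in the frame of slot_orange between -0.004 and 0.004 m and y of mid_orange in the frame of slot_orange between -0.012 and 0.012 m and angle between the y axis of probe_orange and the y axis of slot_orange, either way round below 0.07 rad))), for 0.2 s.
2. both probes are snapped fully home (x of mid_blue in the frame of slot_blue between -0.004 and 0.004 m and z of mid_blue in the frame of slot_blue between -0.004 and 0.004 m and y of mid_blue in the frame of slot_blue between -0.012 and 0.012 m and angle between the y axis of probe_blue and the y axis of slot_blue, either way round below 0.07 rad and x of mid_orange in the frame of slot_orange between -0.004 and 0.004 m and z of mid_orange in the frame of slot_orange between -0.004 and 0.004 m and y of mid_orange in the frame of slot_orange between -0.012 and 0.012 m and angle between the y axis of probe_orange and the y axis of slot_orange, either way round below 0.07 rad), for 0.2 s.
At the end, for the whole second after the job is handed in: Each probe sits in the clips of its own colour: its centre within 4 mm of the seat point up the slope and out of the deck, and within 12 mm along the rod; the rod parallel to the seat within 0.07 rad; both at rest (under 20 mm/s) (all of step 2 and linear speed of each of probe_blue, probe_orange below 0.02 m/s); the robot touches nothing.
It fails at once if the dropper bottle is moved more than 20 mm or tipped (distance of dropper_bottle from where it was at the start of the episode above 0.02 m or angle between dropper_bottle's own z axis and vertical above 0.35 rad).
It fails at once if the petri dish is moved more than 20 mm or tipped (distance of dish from where it was at the start of the episode above 0.02 m or angle between dish's own z axis and vertical above 0.35 rad).
It fails at once if the rock is moved more than 20 mm or tipped (distance of rock from where it was at the start of the episode above 0.02 m or angle between rock's own z axis and vertical above 0.35 rad).
It also fails if it takes over 54 s, if anything falls off the work surface, if the arm or the gripper's body presses on something with over 40 N, if the wrist force passes 120 N, or if a joint passes its speed limit or range.

### The arm

A 6-joint arm with a two-finger parallel gripper is mounted at the origin on a cart in front of the work surface, level with it; the furniture and walls round the work are solid. World frame = base frame: x ahead of the robot, y to its left, z up, the work surface at z = 0. Lengths are in m, angles in rad, forces in N, time in s.
With the tool pointing down it reaches from about 0.375 to 0.925 m from the base axis. Payload 5.7 kg.
Tool frame: the origin (TCP) lies midway between the tips of the shut fingers; the grasp point (between the pads) lies 19 mm behind it; y points along the fingers, x is the direction in which the jaws open and shut, and the axes are right-handed (so a half turn about y gives the same grasp; the last joint's range is limited). The gripper opens to 85 mm and grips with 20 to 120 N. Pads are 22 mm wide; open, the fingers measure 114 mm over their backs; the gripper's body (76 mm by 85 mm) begins 54 mm behind the grasp point. The pads swing forward as they close: fully open they stand 13 mm farther back than shut.
Start: joints at [1.071, 0.359, 1.51, -0, 1.272, -0.115], TCP at [0.225, 0.556, 0.231] pointing down, gripper open.
Joint ranges: [-2.97, 2.97], [-1.01, 2.36], [0.21, 2.38], [-0.96, 4.11], [0.2, 2.71], [-2.98, 2.98]. Speed limits (rad/s): [2.39, 2.39, 3.14, 3.14, 3.14, 3.14].

### API

Orientations are given as a unit quaternion [w, x, y, z].
In Python, from bench import monitor, cams, order, models gives the robot as it stands.
- The arm moves only by the tool carry_out, never from a script. Its argument "commands" is text: rows parted by semicolons, each of 7 numbers parted by spaces: the gripper command: -1 is fully open, 1 is shut, values between are in proportion, then the shift along the world's x, y, z in mm, then the turn, a rotation vector about the world's x, y, z in rad. In form: jaw x y z ax ay az; .... A call has 1 to 10 rows; each row shifts and turns the commanded pose from where the row before left it; what a row does not reach is not made up. A row lasts 1/8 s, in which the tool goes at most 62.5 mm and 10.7 degrees, less where a joint would pass 70% of its speed; a pose out of reach is approached as far as the arm can. A call with a gripper value outside its range is refused whole. The fingers move at their own pace and stop on an object; "force" is the grip in N (left out, the last holds). Time passes only in rows, so rows that do not move let the fingers close. It gives the time, the measured TCP pose, the force and the opening at its end, in the units of the state.
- monitor.sense(): the state, without advancing time (a new reading comes with each control period).
- cams.snapshot(name): name is "side" or "top" or "wrist"; returns the picture (384x512x3 uint8, red, green, blue); there is no depth.
- cams.get_calibration(name): a dict with "camera_matrix" (3x3 intrinsics, pixels), "camera_from_world" (4x4, takes a point from world to camera coordinates). Camera axes: x right, y up, looking along -z (the intrinsics and any distortion apply to the point x, -y, -z); pixel columns grow to the right and rows downward; lengths in m; the calibration is good to about 2 mm. The wrist camera is an equidistant fisheye: a pixel r from the principal point sees the ray r / f radians off the axis. A picture is of the moment at which its call begins: read the wrist's pose just before it. get_calibration takes no time and is no camera call; for the wrist camera it gives the pose at the moment of the call.
- order.job_done(): hands the job in, once; it reports no verdict.
Trained networks look in the newest picture that a camera, given by its name, has taken for a name from the list of things; names that differ only in an ending like _2 or _b are one class to them, and where a whole thing is asked for, a point or a joint stands for the part that bears it (a point fixed in the world has none). Each returns a list of dicts, best first, with "score" (0 to 1); they miss things now and then, are a little off and sometimes report something else, mostly with a low value. They report only what shows in the picture. A call takes as long as a camera call.
- models.find_in(query, camera): "pixel" ([column, row] in pixels, amid what is visible of it).
- models.pinpoint(query, camera): "pixel" ([column, row] in pixels: a listed point, or the origin of a listed thing).
The state is a dict: "time": time; "qpos": joint angles; "joint_velocities": joint speeds; "joint_torque": joint torques, N m; "tcp_pos": TCP position; "tool_rot": TCP orientation; "ft_force": force on the tool from outside, world axes, zero at the start; "ft_torque": the same for the moment, N m; "width": finger opening in m.
Only numpy, scipy, OpenCV 4.12 (cv2) and the standard library are available. Lean on these libraries where they do the work, as an engineer would, in place of code of your own. Each camera call takes 0.05 s, during which the arm holds its last target.

## Working session

There is one attempt and no reset: what is moved stays moved. The work goes in short steps, Python scripts to look and compute and a tool call to move; the robot and the scene stay as the last step left them, time stands still between calls to the robot, and variables do not carry over. Pictures are saved under pics/ and viewed, and the job is handed in when it is done.

Besides the shell and the picture viewer there is one more tool, called after "Call:" by a JSON object that holds its "fn" and its "kwargs", one argument or row to a line. carry_out: Moves the arm, as the interface text tells. Its arguments: {"type":"object","properties":{"commands":{"type":"string"},"force":{"type":"number"}},"required":["commands"]}

```bash
ls; mkdir -p pics
cat > h.py <<'E'
import numpy as np,cv2
from bench import monitor,cams,order,models
def snap(n,f):
    im=cams.snapshot(n); cv2.imwrite('pics/'+f,cv2.cvtColor(im,cv2.COLOR_RGB2BGR)); return im
def ray(n,px,cal=None):
    c=cal or cams.get_calibration(n); K=np.array(c['camera_matrix']);T=np.array(c['camera_from_world'])
    u=(px[0]-K[0,2])/K[0,0];v=(px[1]-K[1,2])/K[1,1]
    if n=='wrist':
        r=np.hypot(u,v); s=np.sin(r)/r if r>1e-9 else 1; d=np.array([u*s,v*s,np.cos(r)])
    else: d=np.array([u,v,1.])
    d=d*[1,-1,-1]
    R=T[:3,:3]; return -R.T@T[:3,3], R.T@d/np.linalg.norm(d)
def proj(n,P,cal=None):
    c=cal or cams.get_calibration(n); K=np.array(c['camera_matrix']);T=np.array(c['camera_from_world'])
    p=(T[:3,:3]@np.array(P)+T[:3,3])*[1,-1,-1]
    if n=='wrist':
        r=np.hypot(p[0],p[1]);th=np.arctan2(r,p[2]);q=p[:2]/r*th
    else: q=p[:2]/p[2]
    return np.array([K[0,0]*q[0]+K[0,2],K[1,1]*q[1]+K[1,2]])
def onz(n,px,z,cal=None):
    o,d=ray(n,px,cal); return o+d*(z-o[2])/d[2]
def tri(obs):
    A=np.zeros((3,3));b=np.zeros(3)
    for n,px in obs:
        o,d=ray(n,px);M=np.eye(3)-np.outer(d,d);A+=M;b+=M@o
    return np.linalg.solve(A,b)
E
python3 - <<'E'
from h import *
s=monitor.sense();print({k:np.round(v,4).tolist() for k,v in s.items()})
for n in ['side','top','wrist']:
    im=snap(n,n+'0.png'); c=cams.get_calibration(n);print(n,np.round(c['camera_matrix'],1).tolist(),np.round(c['camera_from_world'],3).tolist(), {k:v for k,v in c.items() if k not in('camera_matrix','camera_from_world')})
    if n!='wrist' or 1:
      for q in ['probe_blue','probe_orange','mid_blue','mid_orange','rack','deck','slot_blue','slot_orange','clip_blue','clip_orange','shield_edge']:
        r=models.pinpoint(q,n);print(q,[(np.round(x['pixel'],1).tolist(),round(x['score'],2)) for x in r[:2]])
print(monitor.sense()['time'])
E
```

```text
pics
{'time': 0.0, 'qpos': [1.0709, 0.3595, 1.5114, -0.0, 1.2725, -0.1151], 'joint_velocities': [0.0004, -0.0005, 0.0016, -0.0011, -0.0007, 0.0005], 'joint_torque': [0.0009, -52.764, -27.8616, 0.0, 0.0134, 0.0], 'tcp_pos': [0.2249, 0.5555, 0.2305], 'tool_rot': [-0.5861, 0.5867, 0.3946, -0.3957], 'ft_force': [-0.7919, 0.5621, -0.4151], 'ft_torque': [0.0091, 0.0252, -0.014], 'width': 0.0855}
side [[490.0, 0.0, 252.8], [0.0, 490.0, 191.1], [0.0, 0.0, 1.0]] [[-0.99, 0.143, 0.004, 0.536], [-0.058, -0.43, 0.901, 0.016], [0.13, 0.891, 0.434, -1.602], [0.0, 0.0, 0.0, 1.0]] {}
probe_blue [([244.7, 221.9], 0.7), ([298.6, 212.5], 0.67)]
probe_orange [([226.4, 227.3], 0.65), ([305.7, 258.8], 0.6)]
mid_blue [([295.7, 215.0], 0.55)]
mid_orange [([309.4, 261.0], 0.87)]
rack [([228.6, 237.4], 0.74), ([312.5, 256.8], 0.35)]
deck [([245.5, 242.8], 0.82)]
slot_blue [([244.6, 220.7], 0.77)]
slot_orange [([232.4, 200.7], 0.57)]
clip_blue [([229.4, 225.6], 0.73), ([220.5, 202.9], 0.69)]
clip_orange [([220.6, 199.3], 0.78)]
shield_edge [([179.3, 236.6], 0.64), ([220.6, 134.1], 0.55)]
top [[435.9, 0.0, 247.
[... 377 characters left out ...]
.2], 0.56), ([311.1, 266.0], 0.54)]
slot_blue [([241.5, 196.5], 0.57)]
slot_orange [([261.8, 182.8], 0.55), ([272.5, 136.6], 0.5)]
clip_blue [([233.8, 179.2], 0.7)]
clip_orange [([251.3, 164.3], 0.61), ([241.3, 198.7], 0.16)]
shield_edge [([293.2, 159.3], 0.89)]
wrist [[297.3, 0.0, 251.4], [0.0, 297.3, 192.4], [0.0, 0.0, 1.0]] [[0.376, 0.927, -0.0, -0.6], [-0.888, 0.36, -0.286, 0.037], [-0.265, 0.108, 0.958, -0.379], [0.0, 0.0, 0.0, 1.0]] {}
probe_blue [([94.6, 342.2], 0.59)]
probe_orange [([207.0, 333.6], 0.74)]
mid_blue [([95.7, 344.6], 0.76)]
mid_orange [([207.9, 332.3], 0.64)]
rack []
deck []
slot_blue [([209.3, 335.0], 0.67)]
slot_orange []
clip_blue []
clip_orange []
shield_edge []
1.8
```

```bash
python3 -c "
import cv2,numpy as np
t=cv2.imread('pics/top0.png');s=cv2.imread('pics/side0.png')
cv2.imwrite('pics/topz.png',cv2.resize(t[90:340,150:400],None,fx=2.4,fy=2.4,interpolation=2))
cv2.imwrite('pics/sidez.png',cv2.resize(s[100:320,120:380],None,fx=2.7,fy=2.7,interpolation=2))"
```

```text
(no output)
```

View pics/topz.png

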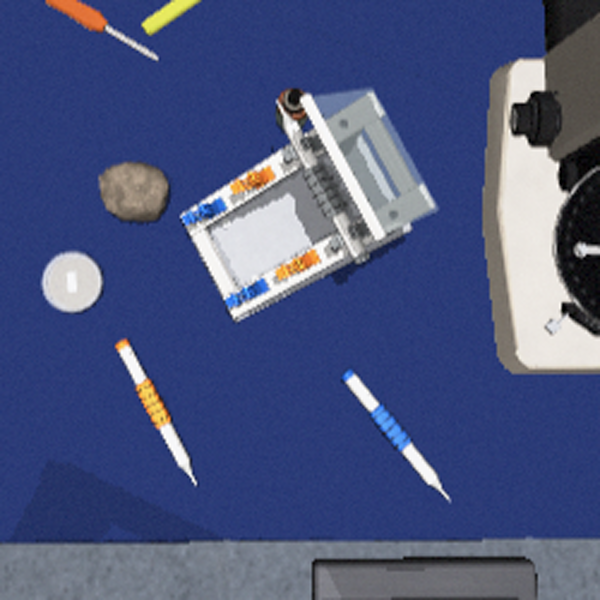

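View pics/sidez.png

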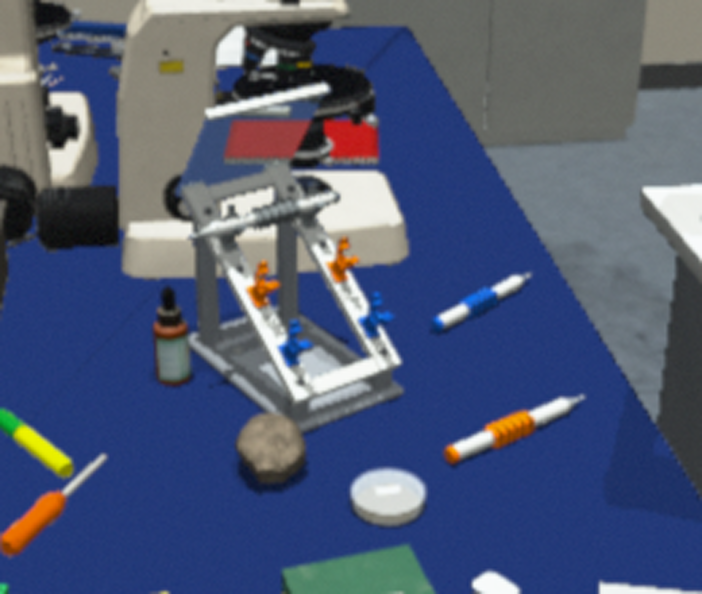

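View pics/top0.png

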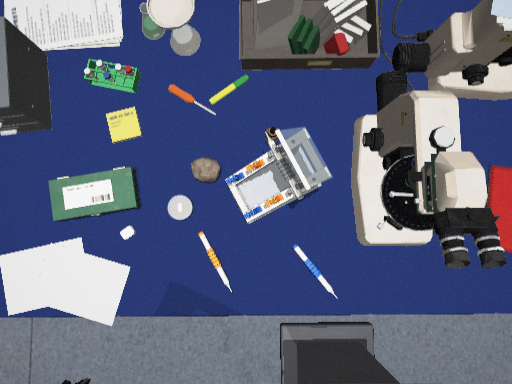

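View pics/wrist0.png

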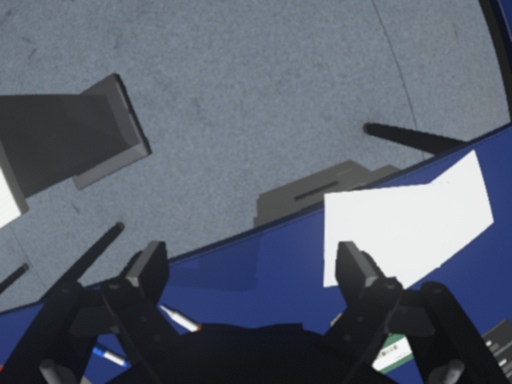

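View pics/side0.png

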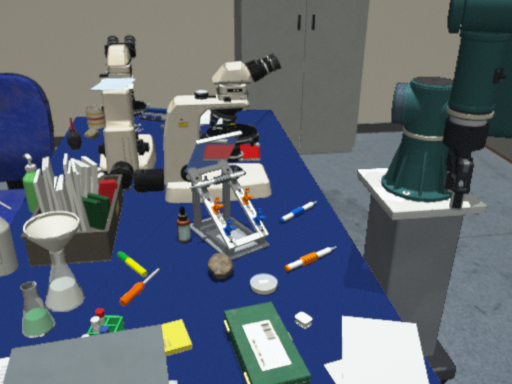

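```bash
cat > seg.py <<'E'
from h import *
def blobs(f,col,roi,amin=6):
    im=cv2.imread('pics/'+f); hsv=cv2.cvtColor(im,cv2.COLOR_BGR2HSV).astype(int)
    H,S,V=hsv[...,0],hsv[...,1],hsv[...,2]
    m=((H>=100)&(H<=113)&(S>120)&(V>140)) if col=='blue' else ((H>=5)&(H<=20)&(S>150)&(V>130))
    k=np.zeros_like(m);x0,y0,x1,y1=roi;k[y0:y1,x0:x1]=1
    m=(m&k).astype(np.uint8)
    n,l,st,c=cv2.connectedComponentsWithStats(m,connectivity=8)
    return [(c[i].round(2).tolist(),int(st[i,4])) for i in range(1,n) if st[i,4]>=amin]
E
python3 - <<'E'
from seg import *
for f,roi in [('top0.png',(180,140,360,310)),('side0.png',(180,180,350,290))]:
    for c in ['blue','orange']: print(f,c,blobs(f,c,roi,3))
E
```

```text
top0.png blue [([234.77, 177.8], 70), ([252.82, 211.79], 72), ([294.21, 245.79], 14), ([312.42, 267.71], 131)]
top0.png orange [([255.65, 164.66], 77), ([274.27, 199.64], 75), ([200.25, 233.08], 12), ([213.07, 257.2], 71), ([217.0, 265.0], 3)]
side0.png blue [([296.61, 209.37], 54), ([259.31, 210.19], 16), ([259.42, 216.98], 40), ([281.5, 218.5], 10), ([228.93, 221.07], 15), ([256.0, 223.25], 4), ([229.25, 227.28], 32), ([226.2, 233.6], 5)]
side0.png orange [([246.13, 196.62], 68), ([216.53, 205.57], 76), ([185.6, 221.6], 5), ([308.78, 257.43], 112), ([287.0, 267.25], 16)]
```

Run:
```python
from seg import *
from scipy.optimize import least_squares
ct,cs=cams.get_calibration('top'),cams.get_calibration('side')
obs={'bl':((234.8,177.8),(229,225.6)),'br':((252.8,211.8),(259.3,215)),'ol':((255.6,164.7),(216.5,205.6)),'or':((274.3,199.6),(246.1,196.6))}
for k,(a,b) in obs.items():
    P=tri([('top',a),('side',b)]); print(k,P.round(4), proj('top',P,ct).round(1),proj('side',P,cs).round(1))
def pts(p,dz=4):
    x,y,z,yaw=p; c,s=np.cos(yaw),np.sin(yaw);a=np.deg2rad(35)
    X=np.array([c*np.cos(a),s*np.cos(a),np.sin(a)]);Z=np.array([-c*np.sin(a),-s*np.sin(a),np.cos(a)]);Y=np.array([-s,c,0])
    o=np.array([x,y,z]); return {k:o+X*u+Y*v+Z*(.04+dz/1000) for k,u,v in [('bl',.04,.045),('br',.04,-.045),('ol',.105,.045),('or',.105,-.045)]},X,Y,Z
def res(p):
    q=pts(p)[0];r=[]
    for k,(a,b) in obs.items(): r+=list(proj('top',q[k],ct)-a)+list(proj('side',q[k],cs)-b)
    return r
for y0 in [-1,]:
    s=least_squares(res,[.6,.05,.05,y0]);print(s.x,np.round(s.fun,2))
q,X,Y,Z=pts(s.x,0)
print('X',X,'Y',Y,'Z',Z);print('sb',(q['bl']+q['br'])/2,'so',(q['ol']+q['or'])/2)
# probes
for n,t,sd in [('blue',(312.4,267.7),(296.6,209.4)),('orange',(213.4,258.3),(308.8,257.4))]:
    print(n,onz('top',t,.012,ct),onz('side',sd,.012,cs))
# hue axis: full probe mask axis via caps+needles
im=cv2.imread('pics/top0.png')
for n,a,b in [('blue',(294.2,245.8),(312.4,267.7)),('orange',(200.25,233.1),(213.4,258.3))]:
    A=onz('top',a,.009,ct);B=onz('top',b,.012,ct);d=B-A;print(n,np.linalg.norm(d[:2]),np.rad2deg(np.arctan2(d[1],d[0])))
```

```text
bl [0.647  0.3232 0.0851] [234.8 178. ] [228.8 225.6]
br [0.5667 0.2824 0.0866] [252.7 212.3] [258.9 215. ]
ol [0.6724 0.2748 0.1168] [255.6 164.7] [216.5 205.6]
or [0.5929 0.2339 0.1164] [274.3 199.6] [246.1 196.6]
[ 0.60385141  0.30886664  0.02361437 -1.08731596] [ 0.07  0.2  -0.24  0.86  0.41  0.2  -0.84  1.18 -0.49  0.    0.2  -0.92
 -0.02  0.21  0.22 -1.2 ]
X [ 0.38079384 -0.7252628   0.57357644] Y [0.88538239 0.46486344 0.        ] Z [-0.26663472  0.50783448  0.81915204]
sb [0.60841778 0.30016951 0.07932351] so [0.63316937 0.25302743 0.11660597]
blue [0.43389603 0.13816069 0.012     ] [0.43078829 0.12806398 0.012     ]
orange [0.45883251 0.37966874 0.012     ] [0.45706153 0.37810593 0.012     ]
blue 0.06846526565289758 -141.15608036551234
orange 0.06984586920976621 -152.12550574623273
```

```bash
cat >> h.py <<'E'
from scipy.spatial.transform import Rotation as Ro
def R0(s=None):
    q=(s or monitor.sense())['tool_rot']; return Ro.from_quat([q[1],q[2],q[3],q[0]])
E
python3 - <<'E'
from h import *
s=monitor.sense();R=R0(s);print(R.as_matrix().round(3))
c=cams.get_calibration('wrist');T=np.array(c['camera_from_world']);o=-T[:3,:3].T@T[:3,3]
print('cam in tool',R.inv().apply(o-s['tcp_pos']),'R',(T[:3,:3]@R.as_matrix()).round(3))
for y in(-141.2,-152.1,27.7): print(y, [((y+90-np.rad2deg(np.arctan2(*R.as_matrix()[[1,0],0]))+90)%180)-90])
for px,n in [((95.7,344.6),'b'),((207.9,332.3),'o')]: print(n,onz('wrist',px,.012))
E
```

```text
[[ 0.375 -0.    -0.927]
 [ 0.927 -0.     0.375]
 [-0.    -1.     0.   ]]
cam in tool [ 0.00031095 -0.14261297  0.07287574] R [[ 1.     0.    -0.   ]
 [ 0.     0.286  0.958]
 [ 0.    -0.958  0.286]]
-141.2 [np.float64(60.84636310975935)]
-152.1 [np.float64(49.94636310975932)]
27.7 [np.float64(49.74636310975933)]
b [0.4279861  0.15149655 0.012     ]
o [0.45209584 0.38756001 0.012     ]
```

Call:
{"fn": "carry_out", "kwargs": {
  "commands": "-1 46 -35 -10 0 0 0.174; -1 46 -35 -10 0 0 0.174; -1 46 -35 -10 0 0 0.174; -1 46 -35 -10 0 0 0.174; -1 48 -37 -10 0 0 0.174; -1 0 0 0 0 0 0",
  "force": 80
}}

```text
time: 2.55
tcp_pos: [0.4605, 0.3762, 0.1805]
tool_rot: [0.366, -0.367, -0.605, 0.605]
ft_force: [0.0, 0.7, 0.5]
width: 0.0853
```

Run:
```python
from seg import *
s=monitor.sense();print(s['time'],s['tcp_pos'],s['qpos'],R0(s).as_matrix().round(3))
snap('wrist','w1.png')
for q in ['mid_orange','probe_orange']: print([(x['pixel'],x['score'],onz('wrist',x['pixel'],.009)) for x in models.pinpoint(q,'wrist')[:2]])
print(blobs('w1.png','orange',(0,0,512,384),20))
```

```text
2.55 [0.46045144 0.37624426 0.18052741] [ 5.69786023e-01  4.00190088e-01  1.58159853e+00 -1.42686516e-03
  1.16000034e+00 -1.48234044e+00] [[-0.463  0.001 -0.886]
 [ 0.886 -0.001 -0.463]
 [-0.001 -1.     0.   ]]
[([255.6, 172.4], 0.73, array([0.4538096 , 0.38217366, 0.009     ])), ([267.4, 286.3], 0.54, array([0.57657672, 0.46401925, 0.009     ]))]
[([256.8, 175.7], 0.56, array([0.45584224, 0.38576806, 0.009     ]))]
[([256.29, 170.45], 425), ([255.72, 192.29], 116), ([256.03, 235.68], 31), ([56.03, 256.67], 333), ([42.5, 269.85], 20)]
```

View pics/w1.png

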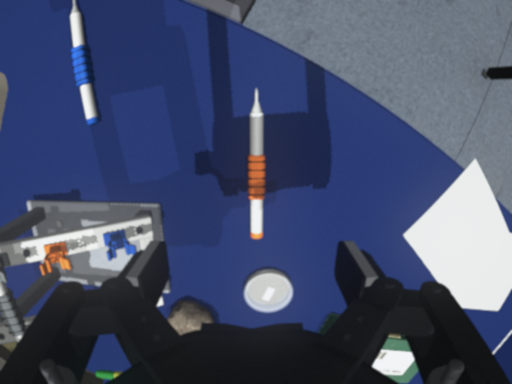

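Run:
```python
from seg import *
from scipy.optimize import least_squares
R=R0();t=monitor.sense()['tcp_pos']
P=onz('wrist',(256.6,176.5),.013);print(P,R.inv().apply(P-t))
a=onz('wrist',(257.0,237),.009);b=onz('wrist',(256.4,105),.009);d=b-a;print(a,b,np.linalg.norm(d),np.rad2deg(np.arctan2(d[1],d[0])),'tool z',np.rad2deg(np.arctan2(R.as_matrix()[1,2],R.as_matrix()[0,2])))
for px in [(77,248),(74,243),(118,245)]: print(px,onz('wrist',px,.1))
im=cv2.imread('pics/w1.png');cv2.imwrite('pics/w1z.png',cv2.resize(im[180:340,0:240],None,fx=3.3,fy=3.3,interpolation=2))
```

```text
[0.45591796 0.38548603 0.013     ] [ 0.00579121  0.16827275 -0.00218501]
[0.52037432 0.42034203 0.009     ] [0.3886192  0.34978026 0.009     ] 0.14946028010381518 -151.82861810489533 tool z -152.30763498952015
(77, 248) [0.57906177 0.25382691 0.1       ]
(74, 243) [0.5755058  0.24938383 0.1       ]
(118, 245) [0.55140395 0.2929958  0.1       ]
```

View pics/w1z.png

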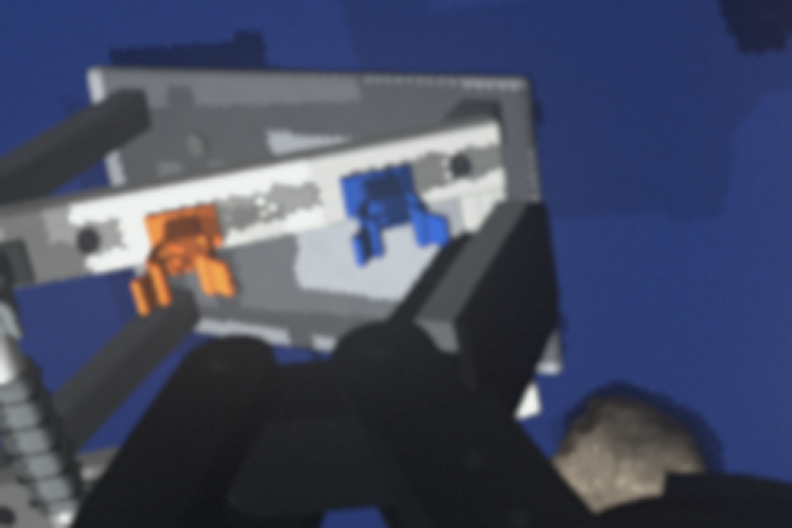

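Call:
{"fn": "carry_out", "kwargs": {
  "commands": "-1 -4 7 -50 0 0 0; -1 0 0 -50 0 0 0; -1 0 0 -45 0 0 0; -0.2 0 0 -22 0 0 0; -0.2 0 0 -10 0 0 0; 0 0 0 0 0 0 0"
}}

```text
time: 3.45
tcp_pos: [0.4525, 0.3869, 0.0043]
tool_rot: [0.365, -0.365, -0.606, 0.606]
ft_force: [-0.2, -0.1, -0.2]
width: 0.0423
```

Run:
```python
from seg import *
s=monitor.sense();print(s['time'],s['tcp_pos'],s['ft_force'],s['width'])
snap('wrist','w2.png')
```

```text
3.45 [0.45250671 0.3868552  0.00434589] [-0.23217071 -0.06504943 -0.15696526] 0.0423279449183918
```

View pics/w2.png

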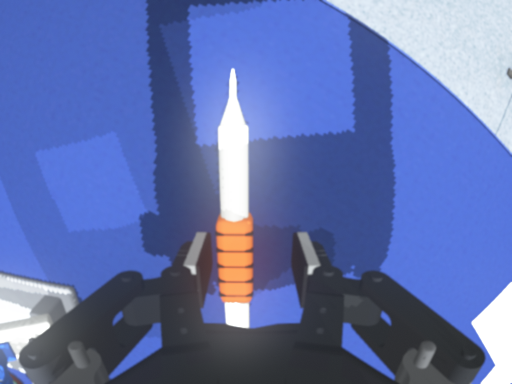

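Run:
```python
from seg import *
s=monitor.sense();R=R0(s)
for px in [(235,216),(236,301),(218,250),(253,250)]: print(px,(R.inv().apply(onz('wrist',px,.018)-s['tcp_pos'])*1000).round(1))
```

```text
(235, 216) [ -7.4 -13.   22.4]
(236, 301) [ -8.  -12.9 -27.1]
(218, 250) [-16.1 -13.    4.4]
(253, 250) [  1.1 -13.    4.5]
```

Call:
{"fn": "carry_out", "kwargs": {
  "commands": "-0.2 5.5 -5.5 -1 0 0 0; 1 0 0 0 0 0 0; 1 0 0 0 0 0 0; 1 0 0 0 0 0 0; 1 0 0 0 0 0 0"
}}

```text
time: 4.12
tcp_pos: [0.4593, 0.3806, 0.0042]
tool_rot: [-0.365, 0.366, 0.606, -0.605]
ft_force: [-0.2, -0.9, 6.3]
width: 0.0157
```

Run:
```python
from seg import *
s=monitor.sense();R=R0(s);print(s['time'],s['tcp_pos'],s['ft_force'],s['width'])
```

```text
4.125 [0.45927317 0.38060835 0.00418923] [-0.18909468 -0.90751862  6.2867991 ] 0.015700318233938682
```

Call:
{"fn": "carry_out", "kwargs": {
  "commands": "1 0 0 50 0 0 0; 1 0 0 60 0 0 0; 1 5 0 60 0 0 0; 1 35 -10 10 -0.135 -0.071 0; 1 35 -10 10 -0.135 -0.071 0; 1 35 -20 0 -0.135 -0.071 0; 1 30 -30 0 -0.136 -0.071 0; 1 0 0 0 0 0 0"
}}

```text
time: 5.12
tcp_pos: [0.5981, 0.3102, 0.191]
tool_rot: [0.166, -0.529, -0.466, 0.689]
ft_force: [-0.8, 0.4, -0.6]
width: 0.0158
```

Run:
```python
from seg import *
s=monitor.sense();R=R0(s);print(s['time'],s['tcp_pos'],s['ft_force'],s['width'],s['qpos'].round(2));print(R.as_matrix().round(3))
snap('wrist','w3.png')
```

```text
5.125 [0.59808962 0.31018075 0.19095072] [-0.80020384  0.38425544 -0.62044838] 0.01581532706681171 [ 0.69  0.61  1.37 -0.61  1.36 -1.18]
[[-0.384  0.264 -0.885]
 [ 0.723 -0.51  -0.466]
 [-0.574 -0.818  0.005]]
```

View pics/w3.png

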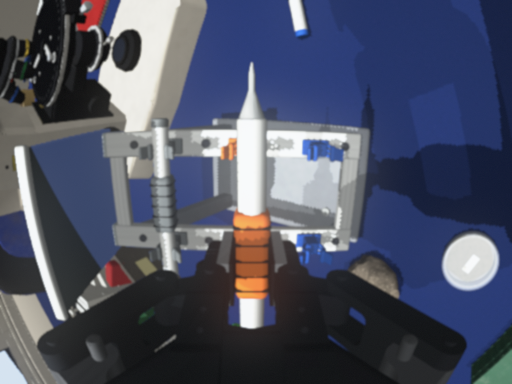

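```bash
cat > deck.py <<'E'
from seg import *
P0=[0.60385141,0.30886664,0.02361437,-1.08731596]
def frame(p=P0):
    x,y,z,yaw=p; c,s=np.cos(yaw),np.sin(yaw);a=np.deg2rad(35)
    X=np.array([c*np.cos(a),s*np.cos(a),np.sin(a)]);Z=np.array([-c*np.sin(a),-s*np.sin(a),np.cos(a)]);Y=np.array([-s,c,0])
    return np.array([x,y,z]),np.array([X,Y,Z])
def dp(u,v,w,p=P0):
    o,M=frame(p); return o+np.array([u,v,w])/1000@M
E
python3 - <<'E'
from deck import *
im=cv2.imread('pics/w3.png');f=2.7
z=cv2.resize(im[50:290,90:386],None,fx=f,fy=f,interpolation=2)
def pt(P,c):
    q=proj('wrist',P); 
    q=((q-[90,50]+.5)*f).astype(int); cv2.drawMarker(z,tuple(int(i) for i in q),c,0,10,1)
for x in (40,105,170):
  for y in (45,-45): pt(dp(x,y,40),(0,255,0)); pt(dp(x,y,12),(255,255,0))
for x in (0,):
  for y in (47,-47): pt(dp(x,y,12),(0,0,255))
for y in (-63,63): pt(dp(238,y,130),(255,0,255))
cv2.imwrite('pics/w3z.png',z)
for q in ['clip_blue','clip_orange','slot_blue','slot_orange','mid_orange','shield_edge']:print(q,[(np.round(x['pixel'],1).tolist(),round(x['score'],2)) for x in models.pinpoint(q,'wrist')[:3]])
E
```

```text
clip_blue [([312.4, 249.6], 0.8), ([253.4, 251.0], 0.23)]
clip_orange [([252.7, 247.3], 0.35)]
slot_blue []
slot_orange [([348.8, 191.7], 0.2)]
mid_orange [([251.2, 253.0], 0.84)]
shield_edge [([36.0, 242.5], 0.55)]
```

View pics/w3z.png

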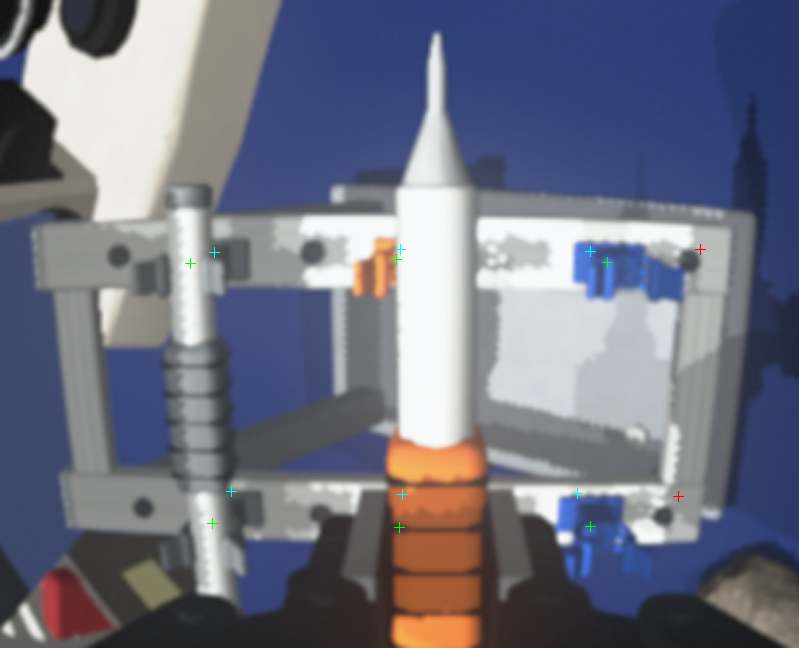

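Run:
```python
from deck import *
s=monitor.sense();R=R0(s);o,M=frame()
print('tcp deck',(M@(s['tcp_pos']-o)*1000).round(1)); print('rodpt',(M@(R.apply([0,-.005,0])+s['tcp_pos']-o)*1000).round(1))
print('tool axes in deck',(M@R.as_matrix()).round(4))
# sleeve ends at tool y=-5-9 => camera side surface
t=s['tcp_pos']
def onplane(px,d):
    oo,r=ray('wrist',px); n=R.apply([0,1,0]); k=((t-oo)@n+d-0)/(r@n); return R.inv().apply(oo+r*k-t)*1000
for px in [(252,211),(252,298),(237,150),(267,150),(238,200),(267,200)]: print(px,onplane(px,-.014 if px[1]>205 else -.005).round(1))
```

```text
tcp deck [ 94.5  -3.7 142.1]
rodpt [ 94.5  -3.7 147.1]
tool axes in deck [[-1.e+00 -1.e-03  8.e-04]
 [-8.e-04  1.e-03 -1.e+00]
 [ 1.e-03 -1.e+00 -1.e-03]]
(252, 211) [  0.5 -14.   25.2]
(252, 298) [  0.5 -14.  -24.3]
(237, 150) [-6.5 -5.  52.2]
(267, 150) [ 7.5 -5.  52.2]
(238, 200) [-6.3 -5.  27.6]
(267, 200) [ 7.8 -5.  27.6]
```

Call:
{"fn": "carry_out", "kwargs": {
  "commands": "1 13 -20 -26 0 0 0; 1 12 -20 -26 0 0 0; 1 0 0 0 0 0 0; 1 0 0 0 0 0 0"
}}

```text
time: 5.98
tcp_pos: [0.624, 0.2711, 0.1422]
tool_rot: [0.166, -0.531, -0.468, 0.687]
ft_force: [1.1, -0.3, -0.0]
width: 0.016
```

```bash
cat >> deck.py <<'E'
def view(name,f=2.7,x0=90,y0=50,x1=386,y1=290):
    im=cv2.imread('pics/'+name+'.png')
    z=cv2.resize(im[y0:y1,x0:x1],None,fx=f,fy=f,interpolation=2)
    def pt(P,c):
        q=proj('wrist',P); q=((q-[x0,y0]+.5)*f).astype(int); cv2.drawMarker(z,tuple(int(i) for i in q),c,0,10,1)
    for x in (40,105,170):
      for y in (45,-45): pt(dp(x,y,40),(0,255,0)); pt(dp(x,y,54),(255,255,0))
    cv2.imwrite('pics/'+name+'z.png',z)
def state():
    s=monitor.sense();R=R0(s);o,M=frame()
    print('t',s['time'],'tcp',s['tcp_pos'].round(4),'F',s['ft_force'].round(1),'w',s['width'].round(4),'F deck',(M@s['ft_force']).round(1))
    print('tcp deck',(M@(s['tcp_pos']-o)*1000).round(1),'rotdeck',(M@R.as_matrix()).round(3).tolist())
    return s,R
E
python3 - <<'E'
from deck import *
state();snap('wrist','w4.png');view('w4')
E
```

```text
Traceback (most recent call last):
  File "deck.py", line 19, in state
    print('t',s['time'],'tcp',s['tcp_pos'].round(4),'F',s['ft_force'].round(1),'w',s['width'].round(4),'F deck',(M@s['ft_force']).round(1))
                                                                                   ^^^^^^^^^^^^^^^^
AttributeError: 'float' object has no attribute 'round'
```

```bash
sed -i "s/s\['width'\].round(4)/round(s['width'],4)/" deck.py
python3 - <<'E'
from deck import *
state();snap('wrist','w4.png');view('w4')
E
```

```text
t 5.975 tcp [0.624  0.2711 0.1422] F [ 1.1 -0.3 -0. ] w 0.016 F deck [ 0.6  0.8 -0.4]
tcp deck [103.1   0.3  72.6] rotdeck [[-1.0, -0.0, 0.001], [-0.001, 0.001, -1.0], [0.0, -1.0, -0.001]]
```

View pics/w4z.png

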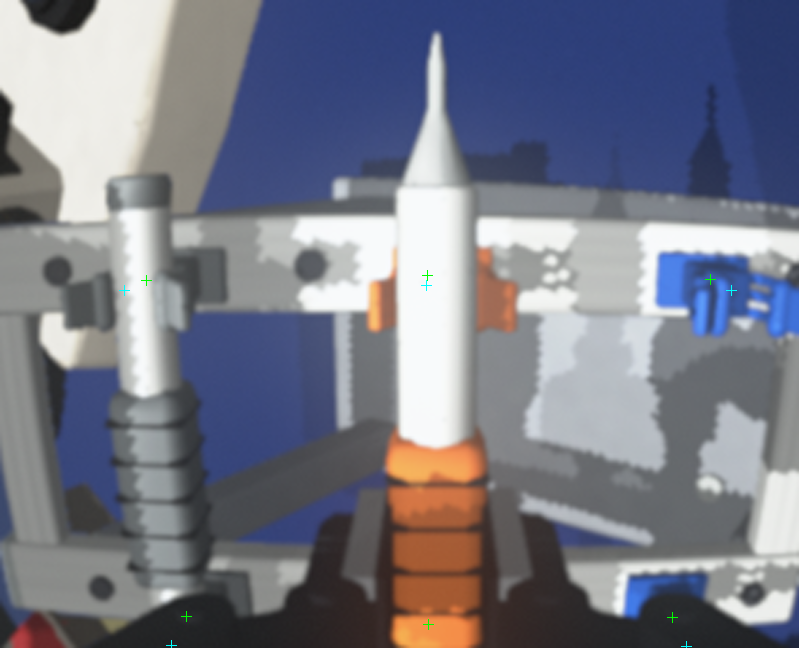

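Run:
```python
from deck import *
s,R=state();o,M=frame();t=s['tcp_pos']
def onp(px,h): # plane h mm above model deck
    oo,r=ray('wrist',px); oo=M@(oo-o)*1000; r=M@r; return oo+r*(h-oo[2])/r[2]
Z=lambda a,b:(a/2.7+90-.5,b/2.7+50-.5)
for h in (40,44,48,52):
    g=onp(Z(148,290),h);c=onp(Z(442,290),h);b=onp(Z(747,295),h)
    print(h,'grey',g.round(1),'or',c.round(1),'bl',b.round(1),'g-o',(g-c)[0].round(1),'o-b',(c-b)[0].round(1))
```

```text
t 6.025 tcp [0.6241 0.2716 0.1426] F [-0.  -0.  -0.1] w 0.0158 F deck [-0.  -0.  -0.1]
tcp deck [103.    0.6  73.1] rotdeck [[-1.0, -0.0, 0.001], [-0.001, 0.002, -1.0], [0.0, -1.0, -0.002]]
40 grey [169.8 -42.7  40. ] or [101.7 -41.7  40. ] bl [ 30.5 -41.7  40. ] g-o 68.0 o-b 71.2
44 grey [168.3 -43.3  44. ] or [101.8 -42.4  44. ] bl [ 32.2 -42.4  44. ] g-o 66.5 o-b 69.6
48 grey [166.7 -44.   48. ] or [101.8 -43.1  48. ] bl [ 33.8 -43.1  48. ] g-o 64.9 o-b 68.0
52 grey [165.2 -44.7  52. ] or [101.8 -43.8  52. ] bl [ 35.4 -43.8  52. ] g-o 63.4 o-b 66.4
```

Call:
{"fn": "carry_out", "kwargs": {
  "commands": "1 3.5 -6.7 -13 0 0 0; 1 0 0 0 0 0 0; 1 0 0 0 0 0 0"
}}

```text
time: 6.4
tcp_pos: [0.6276, 0.264, 0.1289]
tool_rot: [0.166, -0.531, -0.467, 0.687]
ft_force: [-0.3, 0.1, 2.9]
width: 0.0159
```

Run:
```python
from deck import *
state();snap('wrist','w5.png');view('w5');snap('side','s5.png');snap('top','t5.png')
a=cv2.imread('pics/s5.png')[150:270,180:300];b=cv2.imread('pics/t5.png')[130:250,200:320]
cv2.imwrite('pics/st5.png',np.hstack([cv2.resize(i,None,fx=3.3,fy=3.3,interpolation=2) for i in (a,b)]))
```

```text
t 6.4 tcp [0.6276 0.264  0.1289] F [-0.3  0.1  2.9] w 0.0159 F deck [ 1.5 -0.2  2.5]
tcp deck [102.    0.2  57.1] rotdeck [[-1.0, 0.001, 0.001], [-0.001, 0.001, -1.0], [-0.001, -1.0, -0.001]]
```

View pics/w5z.png

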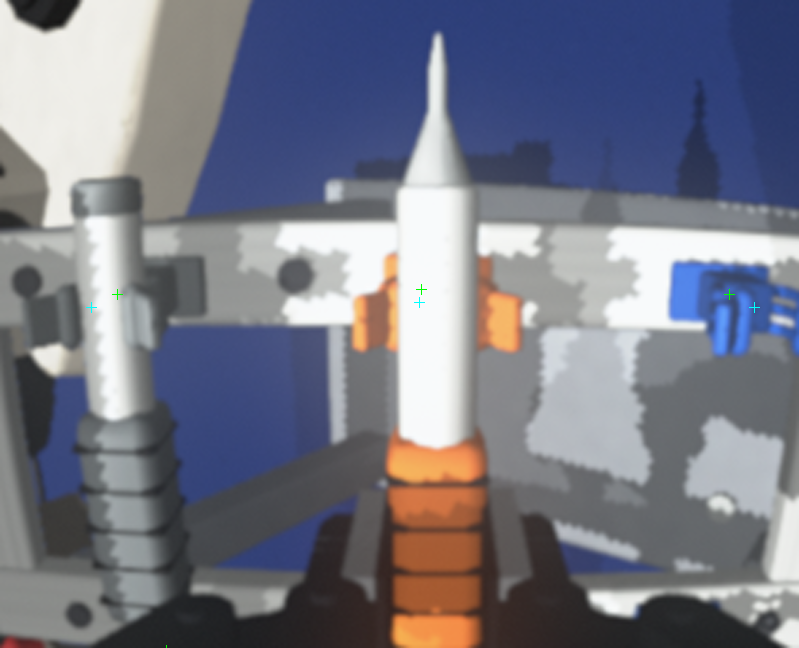

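View pics/st5.png

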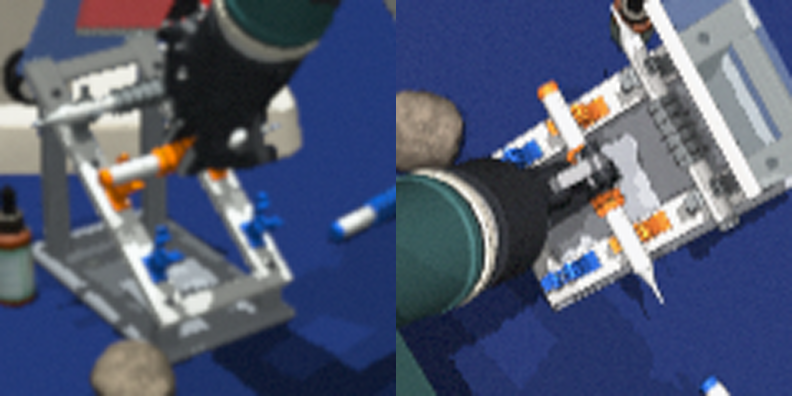

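Call:
{"fn": "carry_out", "kwargs": {
  "commands": "1 1.3 -2.5 -4.1 0 0 0; 1 0 0 0 0 0 0; 1 0 0 0 0 0 0",
  "force": 110
}}

```text
time: 6.92
tcp_pos: [0.6293, 0.2619, 0.1249]
tool_rot: [0.166, -0.531, -0.468, 0.687]
ft_force: [1.7, 0.9, 5.9]
width: 0.0147
```

Run:
```python
from deck import *
state()
```

```text
t 6.925 tcp [0.6293 0.2619 0.1249] F [1.7 0.9 5.9] w 0.0147 F deck [3.3 2.  4.8]
tcp deck [101.9   0.7  52.3] rotdeck [[-1.0, 0.0, 0.001], [-0.001, 0.002, -1.0], [-0.0, -1.0, -0.002]]
```

Call:
{"fn": "carry_out", "kwargs": {
  "commands": "1 1.5 -2.7 -3.1 0 0 0; 1 0 0 0 0 0 0; 1 0 0 0 0 0 0"
}}

```text
time: 7.3
tcp_pos: [0.6302, 0.2581, 0.12]
tool_rot: [0.166, -0.53, -0.467, 0.688]
ft_force: [5.5, -3.5, -3.7]
width: 0.015
```

Run:
```python
from deck import *
state();snap('wrist','w6.png');view('w6')
```

```text
t 7.3 tcp [0.6302 0.2581 0.12  ] F [ 5.5 -3.5 -3.7] w 0.015 F deck [ 2.5  3.2 -6.3]
tcp deck [102.2  -0.2  46.1] rotdeck [[-1.0, 0.0, 0.002], [-0.002, -0.001, -1.0], [-0.0, -1.0, 0.001]]
```

View pics/w6z.png

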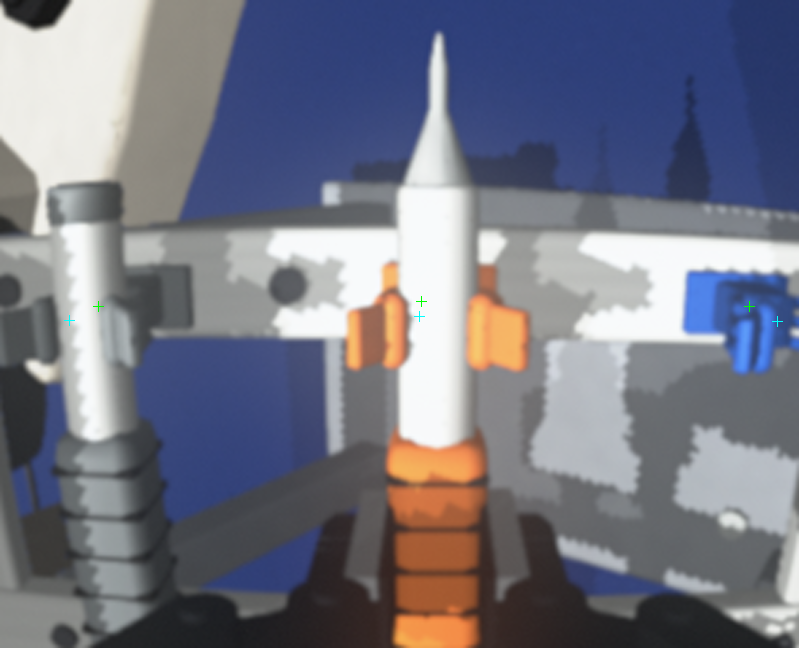

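Call:
{"fn": "carry_out", "kwargs": {
  "commands": "1 1 -2 -3.3 0 0 0; 1 0 0 0 0 0 0; 1 0 0 0 0 0 0"
}}

```text
time: 7.72
tcp_pos: [0.6305, 0.2573, 0.1189]
tool_rot: [0.166, -0.53, -0.467, 0.687]
ft_force: [-3.2, 3.2, 10.8]
width: 0.0149
```

Run:
```python
from deck import *
state()
```

```text
t 7.725 tcp [0.6305 0.2573 0.1189] F [-3.2  3.2 10.8] w 0.0149 F deck [ 2.7 -1.3 11.3]
tcp deck [102.2  -0.4  44.8] rotdeck [[-1.0, 0.0, 0.001], [-0.001, 0.0, -1.0], [-0.0, -1.0, -0.0]]
```

Run:
```python
from deck import *
s,R=state();t=s['tcp_pos'];snap('wrist','w7.png');view('w7')
Z=lambda a,b:(a/2.7+90-.5,b/2.7+50-.5)
def onp(px,d):
    oo,r=ray('wrist',px); oo=R.inv().apply(oo-t)*1000; r=R.inv().apply(r); return (oo+r*(d-oo[1])/r[1]).round(1)
print('sleeve',onp(Z(437,432),-14),onp(Z(437,445),-14))
for h in (-12,-19,-23): print(h,'clip front edge',onp(Z(375,368),h))
```

```text
t 7.725 tcp [0.6305 0.2573 0.1189] F [-3.2  3.2 10.8] w 0.0149 F deck [ 2.7 -1.3 11.3]
tcp deck [102.2  -0.4  44.8] rotdeck [[-1.0, 0.0, 0.001], [-0.001, 0.0, -1.0], [-0.0, -1.0, -0.0]]
sleeve [  0.2 -14.   26. ] [  0.2 -14.   23.6]
-12 clip front edge [-10.3 -12.   36.7]
-19 clip front edge [ -9.7 -19.   38.7]
-23 clip front edge [ -9.4 -23.   39.8]
```

View pics/w7z.png

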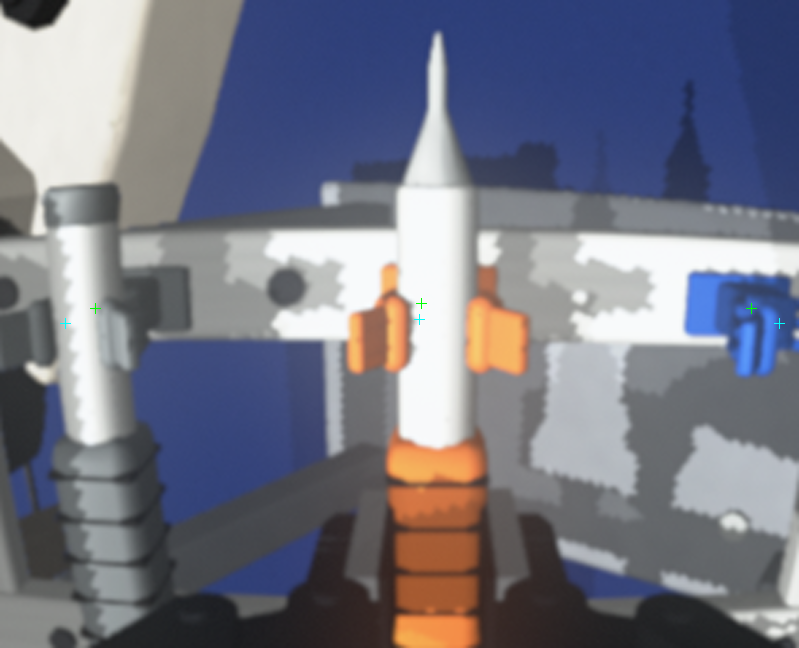

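Call:
{"fn": "carry_out", "kwargs": {
  "commands": "0.2 0 0 0 0 0 0; 0.1 0 0 0 0 0 0; 0.1 0 0 0 0 0 0; 0.1 -13 25 41 0 0 0; 0.1 -13 25 41 0 0 0; 0 -13 25 41 0 0 0; 0 0 0 0 0 0 0"
}}

```text
time: 8.65
tcp_pos: [0.5929, 0.3348, 0.2445]
tool_rot: [0.166, -0.531, -0.47, 0.685]
ft_force: [0.9, 0.2, 0.1]
width: 0.0429
```

Run:
```python
from deck import *
state();snap('wrist','w8.png');view('w8');snap('side','s8.png');snap('top','t8.png')
a=cv2.imread('pics/s8.png')[150:270,180:300];b=cv2.imread('pics/t8.png')[130:250,200:320]
cv2.imwrite('pics/st8.png',np.hstack([cv2.resize(i,None,fx=3.3,fy=3.3,interpolation=2) for i in (a,b)]))
for c in ('top',):
  for q in ['mid_blue','probe_blue']: print([(x['pixel'],x['score'],onz(c,x['pixel'],.009)) for x in models.pinpoint(q,c)[:1]])
```

```text
t 8.65 tcp [0.5929 0.3348 0.2445] F [0.9 0.2 0.1] w 0.0429 F deck [ 0.3  0.9 -0. ]
tcp deck [103.7   2.4 197.1] rotdeck [[-1.0, -0.002, -0.0], [0.0, 0.007, -1.0], [0.002, -1.0, -0.007]]
[([315.5, 267.2], 0.57, array([0.43480819, 0.13014901, 0.009     ]))]
[([311.3, 268.2], 0.86, array([0.43248895, 0.14046507, 0.009     ]))]
```

View pics/w8z.png

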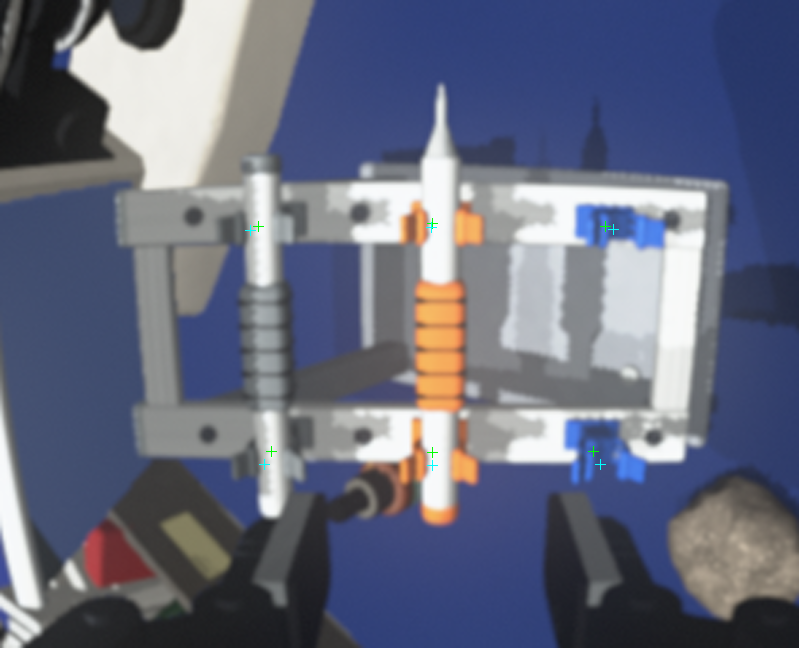

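View pics/st8.png

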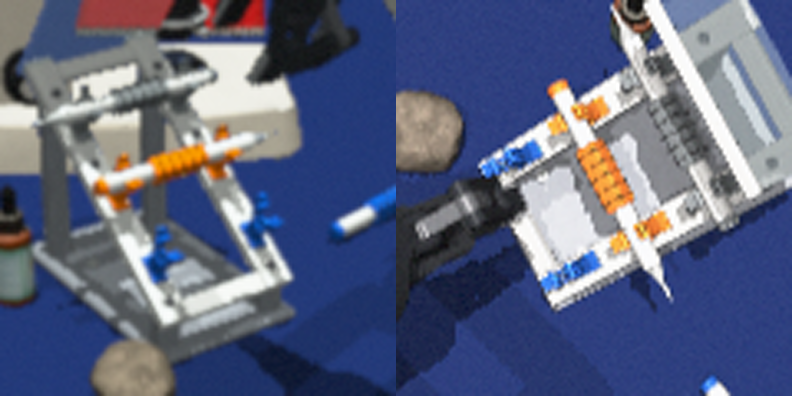

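Call:
{"fn": "carry_out", "kwargs": {
  "commands": "-0.3 -27 -33 10 0.135 0.071 0; -0.3 -27 -33 0 0.135 0.071 0; -0.3 -27 -33 -10 0.135 0.071 0; -0.3 -27 -33 -20 0.136 0.071 0; -0.3 -27 -33 -20 0 0 0.1; -0.3 -24 -33 -20 0 0 0.094; -0.3 0 0 -20 0 0 0;-0.3 0 0 0 0 0 0"
}}

```text
time: 9.9
tcp_pos: [0.431, 0.1325, 0.159]
tool_rot: [0.307, -0.304, -0.637, 0.639]
ft_force: [-0.3, 0.0, 1.5]
width: 0.0557
```

Run:
```python
from deck import *
s,R=state();print(R.as_matrix().round(3),s['qpos'].round(2));snap('wrist','w9.png')
for q in ['mid_blue']: print([(x['pixel'],x['score'],onz('wrist',x['pixel'],.009)) for x in models.pinpoint(q,'wrist')[:1]])
```

```text
t 9.9 tcp [0.431  0.1325 0.159 ] F [-0.3  0.   1.5] w 0.0557 F deck [ 0.7 -0.3  1.3]
tcp deck [ 139.8 -235.    67.5] rotdeck [[-0.803, -0.575, 0.16], [-0.193, -0.005, -0.981], [0.565, -0.818, -0.107]]
[[-0.627 -0.005 -0.779]
 [ 0.779 -0.001 -0.627]
 [ 0.002 -1.     0.004]] [ 0.15  0.24  1.91 -0.    1.   -2.1 ]
[([256.2, 185.8], 0.56, array([0.43616776, 0.14249247, 0.009     ]))]
```

View pics/w9.png

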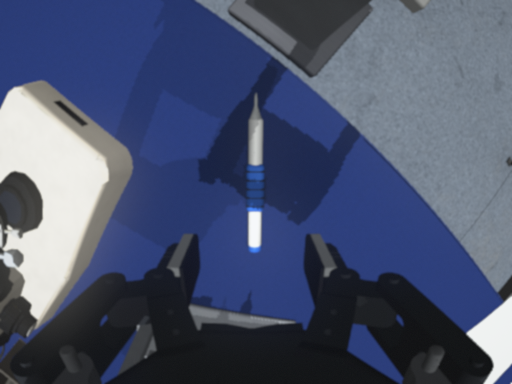

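Run:
```python
from deck import *
s,R=state();t=s['tcp_pos']
P=onz('wrist',(255.3,187.7),.015);print(P,((P-t)*1000).round(1),(R.inv().apply(P-t)*1000).round(1))
a=onz('wrist',(254.6,248),.009);b=onz('wrist',(256.4,110),.009);d=b-a;print(np.rad2deg(np.arctan2(d[1],d[0])),np.rad2deg(np.arctan2(R.as_matrix()[1,2],R.as_matrix()[0,2])))
```

```text
t 10.0 tcp [0.4332 0.1335 0.1607] F [-0.1 -0.4  0.9] w 0.0554 F deck [ 0.8 -0.3  0.6]
tcp deck [ 140.8 -232.6   68.7] rotdeck [[-0.803, -0.574, 0.159], [-0.194, -0.001, -0.981], [0.563, -0.819, -0.111]]
[0.43706192 0.14193406 0.015     ] [   3.9    8.4 -145.7] [  4.1 145.7  -8.4]
-141.6548233320745 -141.1058810733666
```

Call:
{"fn": "carry_out", "kwargs": {
  "commands": "-0.2 6.5 5.3 -50 0 0 -0.009; -0.2 0 0 -50 0 0 0; -0.2 0 0 -36 0 0 0; -0.2 0 0 -15 0 0 0; -0.2 0 0 0 0 0 0; -0.2 0 0 0 0 0 0"
}}

```text
time: 10.75
tcp_pos: [0.4407, 0.1394, 0.0106]
tool_rot: [-0.307, 0.308, 0.637, -0.636]
ft_force: [0.4, -0.2, -0.3]
width: 0.0513
```

Run:
```python
from deck import *
s,R=state();snap('wrist','w10.png')
for px in [(235,216),(235,301),(251,250)]: print(px,(R.inv().apply(onz('wrist',px,.018)-s['tcp_pos'])*1000).round(1))
```

```text
t 10.75 tcp [0.4407 0.1394 0.0106] F [ 0.4 -0.2 -0.3] w 0.0513 F deck [ 0.1  0.3 -0.5]
tcp deck [  53.3 -223.2  -53.3] rotdeck [[-0.805, -0.573, 0.152], [-0.186, 0.002, -0.983], [0.563, -0.82, -0.108]]
(235, 216) [-7.8 -7.5 20.2]
(235, 301) [ -9.   -7.4 -31.6]
(251, 250) [ 0.  -7.4  1.5]
```

View pics/w10.png

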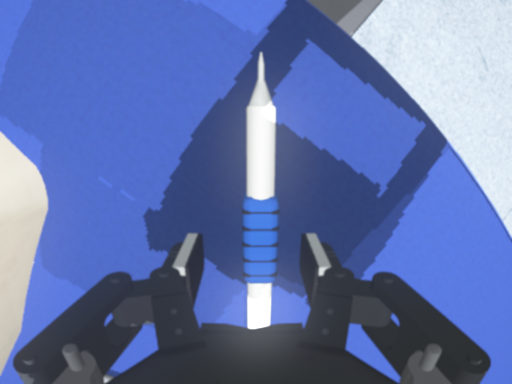

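Call:
{"fn": "carry_out", "kwargs": {
  "commands": "-0.2 -8 0.6 -5 0 0 0; -0.2 0 0 0 0 0 0; 1 0 0 0 0 0 0; 1 0 0 0 0 0 0; 1 0 0 0 0 0 0; 1 0 0 0 0 0 0",
  "force": 100
}}

```text
time: 11.55
tcp_pos: [0.4319, 0.1396, 0.0053]
tool_rot: [-0.307, 0.308, 0.637, -0.636]
ft_force: [-1.5, -0.8, 7.9]
width: 0.0154
```

Run:
```python
from deck import *
s,R=state();snap('wrist','w11.png')
im=cv2.imread('pics/w11.png');cv2.imwrite('pics/w11z.png',im[40:340,130:390])
```

```text
t 11.55 tcp [0.4319 0.1396 0.0053] F [-1.5 -0.8  7.9] w 0.0154 F deck [ 4.6 -1.7  6.5]
tcp deck [  46.8 -231.   -55.1] rotdeck [[-0.805, -0.573, 0.152], [-0.186, 0.001, -0.983], [0.563, -0.819, -0.107]]
```

View pics/w11z.png

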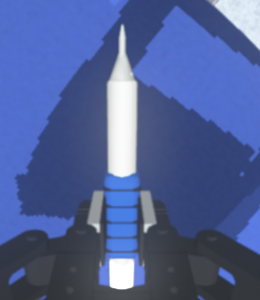

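Call:
{"fn": "carry_out", "kwargs": {
  "commands": "1 0 0 60 0 0 0; 1 0 10 60 0 0 -0.094; 1 10 30 52 0 0 -0.093; 1 32 48 4 -0.135 -0.071 0; 1 32 48 4 -0.135 -0.071 0; 1 32 48 4 -0.135 -0.071 0; 1 32 48 4 -0.136 -0.071 0; 1 0 0 0 0 0 0; 1 0 0 0 0 0 0"
}}

```text
time: 12.72
tcp_pos: [0.5688, 0.3716, 0.1914]
tool_rot: [0.167, -0.53, -0.467, 0.688]
ft_force: [0.4, -1.0, -0.3]
width: 0.0154
```

Run:
```python
from deck import *
s,R=state();o,M=frame();snap('wrist','w12.png');view('w12')
g=np.array([37.2,-.3,100]);e=g-M@(s['tcp_pos']-o)*1000
print('to hover100 world',(M.T@e).round(1))
Rt=Ro.from_matrix((M.T@np.array([[-1,0,0],[0,0,-1],[0,-1,0]]).astype(float)))
print('rotvec',(Rt*R.inv()).as_rotvec().round(4))
```

```text
t 12.725 tcp [0.5688 0.3716 0.1914] F [ 0.4 -1.  -0.3] w 0.0154 F deck [ 0.7 -0.1 -0.9]
tcp deck [ 37.3  -1.9 178.6] rotdeck [[-1.0, 0.001, 0.002], [-0.002, -0.002, -1.0], [-0.001, -1.0, 0.002]]
to hover100 world [ 22.3 -39.1 -64.5]
rotvec [ 0.0017 -0.0021 -0.0007]
```

View pics/w12z.png

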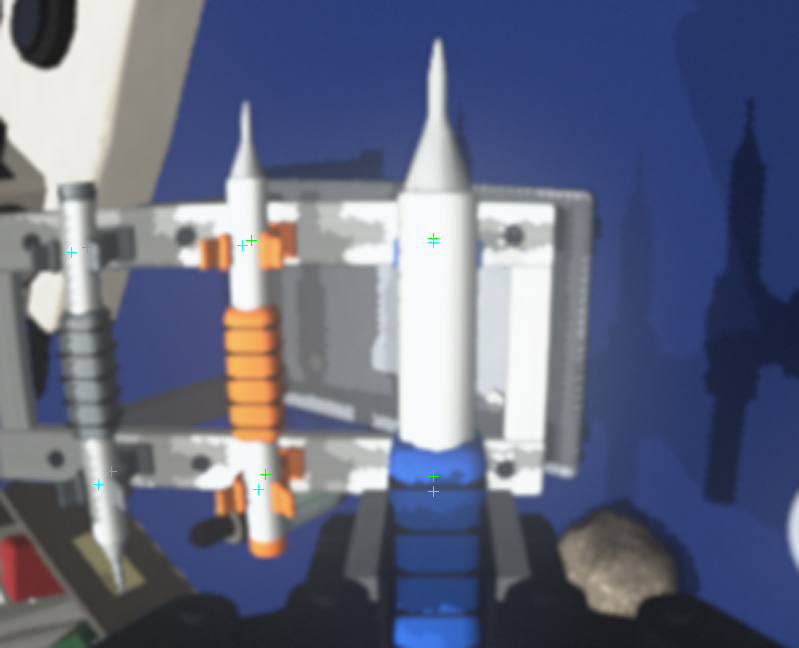

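Call:
{"fn": "carry_out", "kwargs": {
  "commands": "1 11 -20 -32 0 0 0; 1 11 -20 -32 0 0 0; 1 9.4 -16.5 -28 0 0 0; 1 0 0 0 0 0 0; 1 0 0 0 0 0 0"
}}

```text
time: 13.4
tcp_pos: [0.6015, 0.3148, 0.103]
tool_rot: [0.167, -0.532, -0.468, 0.686]
ft_force: [0.4, 0.4, -0.3]
width: 0.0155
```

Run:
```python
from deck import *
s,R=state();o,M=frame();snap('wrist','w13.png');view('w13')
```

```text
t 13.4 tcp [0.6015 0.3148 0.103 ] F [ 0.4  0.4 -0.3] w 0.0155 F deck [-0.3  0.6 -0.1]
tcp deck [40.3  0.7 68.7] rotdeck [[-1.0, -0.0, -0.003], [0.003, 0.001, -1.0], [0.0, -1.0, -0.001]]
```

View pics/w13z.png

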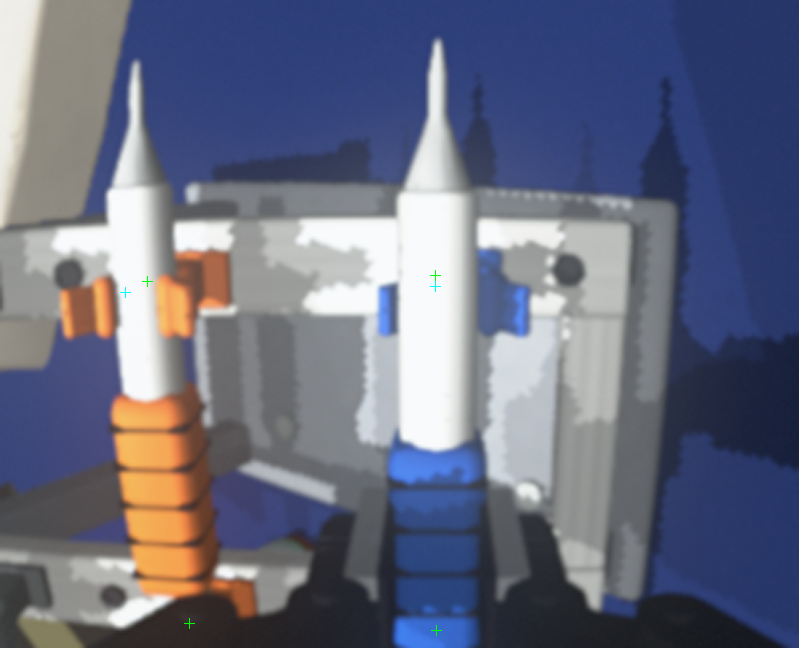

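Call:
{"fn": "carry_out", "kwargs": {
  "commands": "1 -1.6 1.9 -1.8 0 0 0; 1 3.2 -6.1 -9.8 0 0 0; 1 0 0 0 0 0 0; 1 0 0 0 0 0 0"
}}

```text
time: 13.95
tcp_pos: [0.6038, 0.3109, 0.09]
tool_rot: [0.166, -0.531, -0.467, 0.687]
ft_force: [4.7, -1.5, 3.5]
width: 0.0152
```

Run:
```python
from deck import *
s,R=state();o,M=frame();snap('wrist','w14.png');view('w14')
```

```text
t 13.95 tcp [0.6038 0.3109 0.09  ] F [ 4.7 -1.5  3.5] w 0.0152 F deck [4.9 3.4 0.8]
tcp deck [36.6  0.9 55.4] rotdeck [[-1.0, 0.002, -0.0], [0.0, 0.002, -1.0], [-0.002, -1.0, -0.002]]
```

View pics/w14z.png

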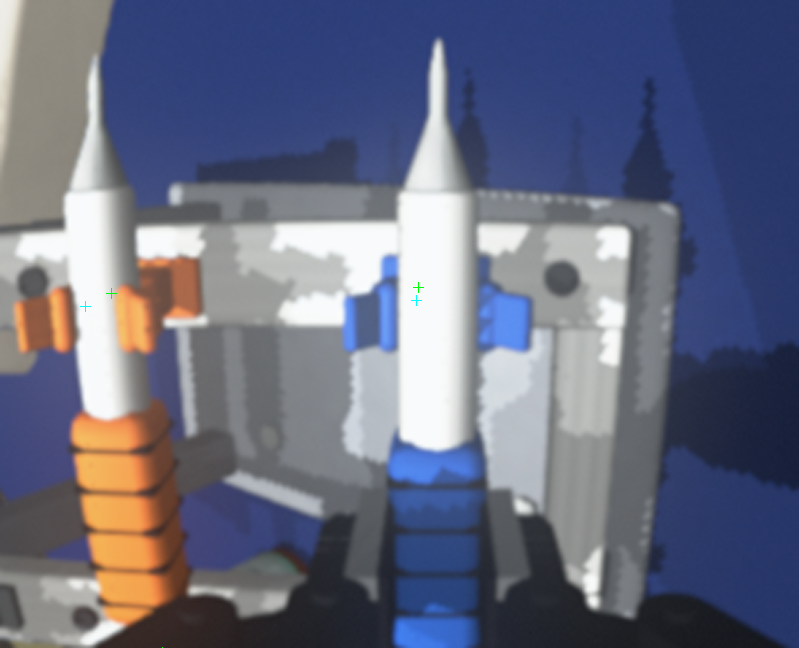

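Call:
{"fn": "carry_out", "kwargs": {
  "commands": "1 1.3 -2.5 -3.5 0 0 0; 1 1.2 -2.3 -3.7 0 0 0; 1 0.5 -1 -1.6 0 0 0; 1 0 0 0 0 0 0; 1 0 0 0 0 0 0",
  "force": 110
}}

```text
time: 14.62
tcp_pos: [0.6057, 0.3056, 0.0822]
tool_rot: [0.166, -0.531, -0.467, 0.687]
ft_force: [-1.6, 1.8, 12.0]
width: 0.0148
```

Run:
```python
from deck import *
s,R=state()
```

```text
t 14.625 tcp [0.6057 0.3056 0.0822] F [-1.6  1.8 12. ] w 0.0148 F deck [ 4.9 -0.6 11.2]
tcp deck [36.7  0.2 45.9] rotdeck [[-1.0, 0.001, -0.001], [0.001, 0.001, -1.0], [-0.001, -1.0, -0.001]]
```

Call:
{"fn": "carry_out", "kwargs": {
  "commands": "1 0.6 -1.2 -1.5 0 0 0; 1 0 0 0 0 0 0"
}}

```text
time: 14.88
tcp_pos: [0.6058, 0.3056, 0.0821]
tool_rot: [0.167, -0.532, -0.468, 0.686]
ft_force: [-8.1, 6.5, 22.0]
width: 0.0149
```

Run:
```python
from deck import *
s,R=state();snap('wrist','w15.png');view('w15')
```

```text
t 14.875 tcp [0.6058 0.3056 0.0821] F [-8.1  6.5 22. ] w 0.0149 F deck [ 4.9 -4.1 23.4]
tcp deck [36.7  0.2 45.7] rotdeck [[-1.0, 0.0, -0.002], [0.002, 0.002, -1.0], [-0.0, -1.0, -0.002]]
```

View pics/w15z.png

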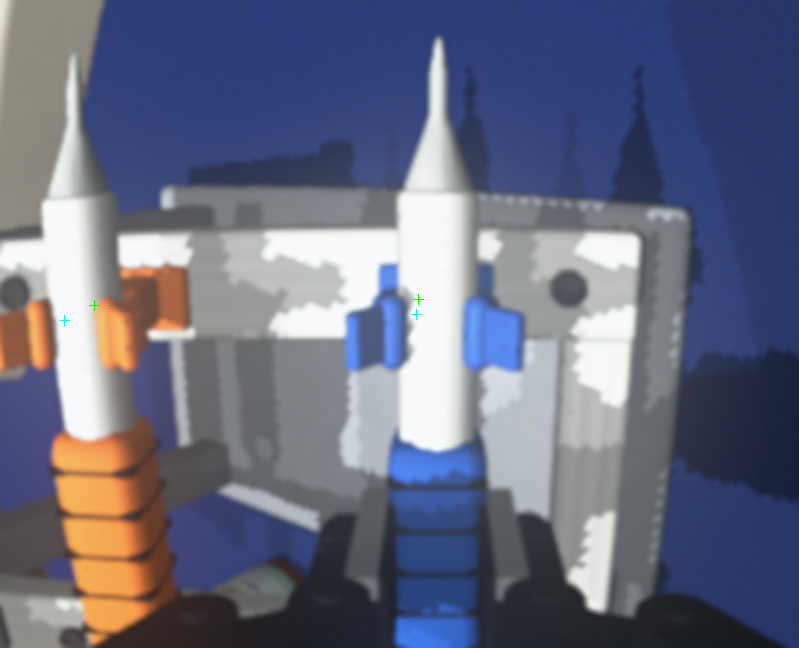

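Call:
{"fn": "carry_out", "kwargs": {
  "commands": "0.2 -0.6 1.2 1.5 0 0 0; 0.1 0 0 0 0 0 0; 0.1 0 0 0 0 0 0; 0.1 -13 25 41 0 0 0; 0.1 -13 25 41 0 0 0; 0 -13 25 41 0 0 0; 0 0 0 0 0 0 0; 0 0 0 0 0 0 0"
}}

```text
time: 15.92
tcp_pos: [0.5661, 0.3796, 0.2023]
tool_rot: [0.167, -0.53, -0.467, 0.688]
ft_force: [-0.4, -0.5, -0.6]
width: 0.0427
```

Run:
```python
from deck import *
state();snap('wrist','w16.png');view('w16');snap('side','s16.png');snap('top','t16.png')
a=cv2.imread('pics/s16.png')[150:270,180:300];b=cv2.imread('pics/t16.png')[130:250,180:300]
cv2.imwrite('pics/st16.png',np.hstack([cv2.resize(i,None,fx=3.3,fy=3.3,interpolation=2) for i in (a,b)]))
```

```text
t 15.925 tcp [0.5661 0.3796 0.2023] F [-0.4 -0.5 -0.6] w 0.0427 F deck [-0.1 -0.5 -0.6]
tcp deck [ 36.8  -0.6 192.4] rotdeck [[-1.0, 0.0, 0.001], [-0.001, -0.001, -1.0], [-0.0, -1.0, 0.001]]
```

View pics/w16z.png

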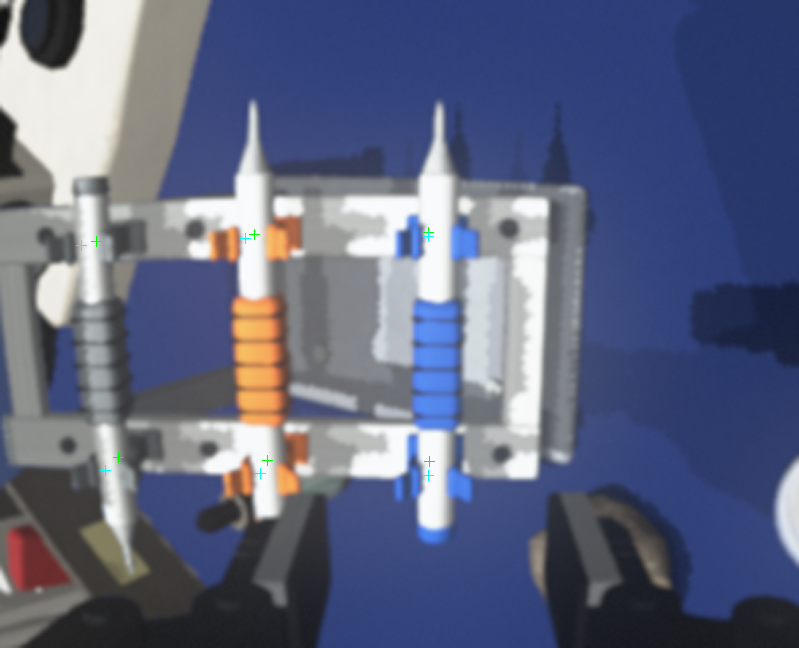

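View pics/st16.png

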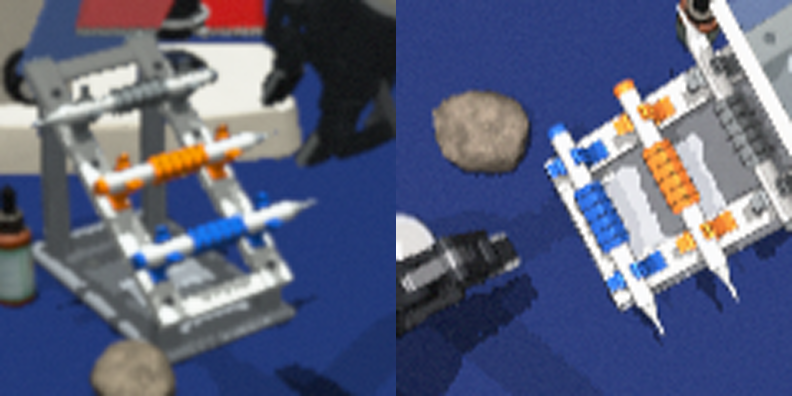

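```bash
python3 -c "
from bench import order
print(order.job_done())"
```

```text
the job is handed in; nothing more can be done
None
```

Both probes are in the clips of their own colour, and I handed the job in at about 16 s of the 54 s allowed. I pressed orange in first and then blue, each square to the slope, and let go after each one.

- **Orange:** the jaws pulled the rod in (-6 N) as it snapped past the beads. It then came up against the stop with about +11 N.
- **Blue:** the rod reached the stop where I expected it. Pressing harder, to 23 N, moved it no more than 0.2 mm.
- **Last look (wrist, side and top pictures):** both rods sit between their jaws and lie parallel to the fixed grey probe. Their sleeves are centred between the clips to within about 2 mm. The gripper was open and about 145 mm clear, with no contact force. The pictures show no sign that the bottle, dish or rock was disturbed.

**Disagreement:** my first rack position, fitted from the top and side pictures, was off by about 3 mm along the slope and about 10 mm in height. I corrected this by centring each rod on its clip jaws in the wrist picture, and by the press forces. Hand-in reported no verdict.

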